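# Trim the sculpture turntable without upsetting its main dial

### The arm

A 7-joint arm with a two-finger parallel gripper is mounted at the origin on the work surface. World frame = base frame: x ahead of the robot, y to its left, z up, the work surface at z = 0. Lengths are in m, angles in rad, forces in N, time in s.
With the tool pointing down it reaches from about 0.4 to 0.85 m from the base axis. Payload 10.4 kg.
Tool frame: the origin (TCP) lies at the very end of the fingers, on their centre line; the grasp point (between the pads) lies 19 mm behind it; x points along the fingers, z is the direction in which the jaws open and shut, and the axes are right-handed (so a half turn about x gives the same grasp; the last joint's range is limited). The gripper opens to 85 mm and grips with 20 to 120 N. Pads are 22 mm wide; open, the fingers measure 114 mm over their backs; the gripper's body (76 mm by 85 mm) begins 54 mm behind the grasp point. The pads swing forward as they close: fully open they stand 13 mm farther back than shut.
Start: joints at [1.224, 0.332, -0.065, 1.46, 0.022, 1.35, -0.088], TCP at [0.199, -0.593, 0.201] pointing down, gripper open.
Joint ranges: [-2.6, 2.6], [-0.5, 2.12], [-1.47, 1.34], [0.16, 2.42], [-1.27, 4.41], [0.06, 2.06], [-2.6, 2.6]. Speed limits (rad/s): [2.22, 2.22, 2.79, 2.79, 3.14, 3.14, 3.14].

### API

Orientations are given as a unit quaternion [x, y, z, w].
In Python, from workcell import get_obs, camera, camera_info, hand_in gives the robot as it stands.
- The arm moves only by the tool move_arm, never from a script. Its argument "motion" is text: rows parted by semicolons, each of 4 numbers parted by spaces: the shift along the world's x, y, z in m, then the turn about the world's z in rad. In form: tx ty tz spin; .... A call has 1 to 10 rows; each row is the pose to reach, as a shift and turn from the pose commanded when the call began; what a row does not reach only later rows make up. A row lasts 1/8 s, in which the tool goes at most 62.5 mm and 10.7 degrees, less where a joint would pass 70% of its speed; a pose out of reach is approached as far as the arm can. A call with a gripper value outside its range is refused whole. "grip" is the opening, from 0 (shut) to 1 (fully open), set as the call begins (left out, the last holds). The fingers move at their own pace and stop on an object; "force" is the grip in N (left out, the last holds). Time passes only in rows, so rows that repeat a pose let the fingers close. It gives the time, the measured TCP pose, the force and the opening at its end, in the units of the state.
- get_obs(): the state, without advancing time (a new reading comes with each control period).
- camera(name): name is "scene" or "top"; returns (picture, depth): 400x640x3 uint8, red, green, blue; 400x640 float32, m along the optical axis (not along the pixel's ray), 0 where there is no reading.
- camera_info(name): a dict with "camera_matrix" (3x3 intrinsics, pixels), "k1" (the pictures are not rectified: a ray, as slopes to the right and down, at radius r is drawn at 1 + k1 r^2 times it, then the intrinsics apply), "eye" and "attitude" of the camera in the world. Camera axes: x right, y up, looking along -z (the intrinsics and any distortion apply to the point x, -y, -z); pixel columns grow to the right and rows downward; lengths in m; the calibration is good to about 2 mm. A picture is of the moment at which its call begins. camera_info takes no time and is no camera call.
- hand_in(): hands the job in, once; it reports no verdict.
The state is a dict: "clock": time; "joint_pos": joint angles; "joint_velocities": joint speeds; "tau": joint torques, N m; "position": TCP position; "ee_rot": TCP orientation; "ft_force": force on the tool from outside, world axes, zero at the start; "torque": the same for the moment, N m; "grip_width": opening from 0.0 (shut) to 1.0 (fully open).
Only numpy, scipy, OpenCV 4.12 (cv2) and the standard library are available. Lean on these libraries where they do the work, as an engineer would, in place of code of your own. Each camera call takes 0.05 s, during which the arm holds its last target.

### The job

On the control pod of the round sculpture turntable, turn the bar knob on top until its nose points at the white ridge on the pod, then let go. Leave the wide dial underneath it as it is set, and keep off the flat light pad and its matching pod.

Things in the scene. Friction and masses are not known exactly. Their poses are not given: they have to be found in the camera images.
- turn_trim (a joint): Angle (rad) of the turntable pod's bar knob, the upper inner knob of its concentric pair: 0 when its nose points at the pod's white ridge (on the disc's side of the knob), growing anticlockwise seen from above. Starts between 0.6 and 1.4, so it needs a clockwise turn; stops at -1.7 and 1.7. Light friction (0.03 N m); stays where it is left.
- turn_trim_grip (a point): Grip point of that bar knob, on its vertical axis, 89 mm above the table. z up; x along the bar to the nose, turning with the knob. Pale metal bar, 14 mm thick, 50 mm long (nose, with black line on top, 27 mm from the axis; round tail 23 mm), top 13 mm above this point; dial's top 24 mm below it. Pod: dark box 120 x 120 x 45 mm, centred on the axis.
- turn_dial_mark (a point): Outer end of the white line on top of the turntable pod's wide black fluted dial (the lower, outer knob), 30 mm from the knob axis, 65 mm above the table. Dial 68 mm across, 18 mm high, start angle varies; turns about the same axis if pushed (0.05 N m). Turntable: plywood disc 220 mm across, its middle 205 mm from the axis past the ridge; driftwood on it, top 110 mm above the table.
- light_pad: Leave alone: flat white pad in a black frame, 200 x 220 x 18 mm, with a pod and knobs like the turntable's. Origin on the table under its knob axis; x towards the pad's middle, 205 mm away; z up; top at 102 mm. It stands left or right of the turntable, knob axes 0.38 to 0.67 m apart; a 60 mm tall jar stands between, 130 mm or more clear of either axis.

How it is judged:
At the end, for the whole second after the job is handed in: The turntable's bar knob is at rest with its nose within 12 degrees (0.21 rad) of the white ridge, and the mark of the wide dial below it is within 6 mm of where it began (about 11 degrees of turn) (value of joint turn_trim between -0.21 and 0.21 rad and velocity of joint turn_trim between -0.1 and 0.1 rad/s and distance of turn_dial_mark from where it was at the start of the episode below 0.006 m); the robot touches nothing.
It fails at once if the wide dial under the bar knob is turned: its mark moves more than 6 mm (distance of turn_dial_mark from where it was at the start of the episode above 0.006 m).
It fails at once if the robot pushes on the light pad, its pod or knobs with more than 2 N (contact force between any of the fingers, the arm and light_pad above 2 N).
It also fails if it takes over 32 s, if anything falls off the work surface, if the arm or the gripper's body presses on something with over 40 N, if the wrist force passes 120 N, or if a joint passes its speed limit or range.

## Working session

There is one attempt and no reset: what is moved stays moved. The work goes in short steps, Python scripts to look and compute and a tool call to move; the robot and the scene stay as the last step left them, time stands still between calls to the robot, and variables do not carry over. Pictures are saved under pics/ and viewed, and the job is handed in when it is done.

Besides the shell and the picture viewer there is one more tool, called by a JSON object that holds its "api" and its "payload". move_arm: Moves the arm, as the interface text tells. Its arguments: {"type":"object","properties":{"motion":{"type":"string"},"grip":{"type":"number"},"force":{"type":"number"}},"required":["motion"]}

```bash
mkdir -p pics; ls
python3 - <<'E'
from workcell import *
import cv2,numpy as np
print(get_obs())
for n in("scene","top"):
    print(camera_info(n))
    p,d=camera(n); cv2.imwrite(f"pics/{n}0.png",p[:,:,::-1]); np.save(f"pics/{n}0.npy",d); np.save(f"pics/{n}0rgb.npy",p)
E
```

```text
pics
{'clock': 0.0, 'joint_pos': array([ 1.22440138,  0.33285316, -0.06469999,  1.46094318,  0.02159684,
        1.3499111 , -0.08850567]), 'joint_velocities': array([-1.41012221e-03, -1.39908538e-03, -7.68724088e-04,  8.03930478e-05,
       -7.03458158e-04, -1.36854676e-03, -2.34565751e-04]), 'tau': array([ 1.18477997e-04, -6.25439644e+01,  4.94090316e-02, -3.91610777e+01,
        1.63959124e-02,  1.00249823e-02,  3.55108352e-05]), 'position': array([ 0.19871318, -0.59212301,  0.20042676]), 'ee_rot': array([ 0.41313608,  0.57448026, -0.41258735,  0.57363986]), 'ft_force': array([0.62037466, 0.87317885, 0.255689  ]), 'torque': array([ 0.01681979, -0.04508418,  0.05535259]), 'grip_width': 0.9982859348276667}
{'camera_matrix': array([[409.38726798,   0.        , 313.6901855 ],
       [  0.        , 409.38726798, 201.82418231],
       [  0.        ,   0.        ,   1.        ]]), 'k1': -0.06314703430032811, 'eye': array([ 0.86867023, -0.50367814,  0.78043325]), 'attitude': array([0.31557118, 0.09004007, 0.25134803, 0.91056674])}
{'camera_matrix': array([[404.44109859,   0.        , 326.1398322 ],
       [  0.        , 404.44109859, 205.66881896],
       [  0.        ,   0.        ,   1.        ]]), 'k1': -0.006742261869283535, 'eye': array([0.38292228, 0.00155617, 1.04599865]), 'attitude': array([ 0.05471517, -0.0619891 , -0.69599748,  0.7132679 ])}
```

View pics/scene0.png

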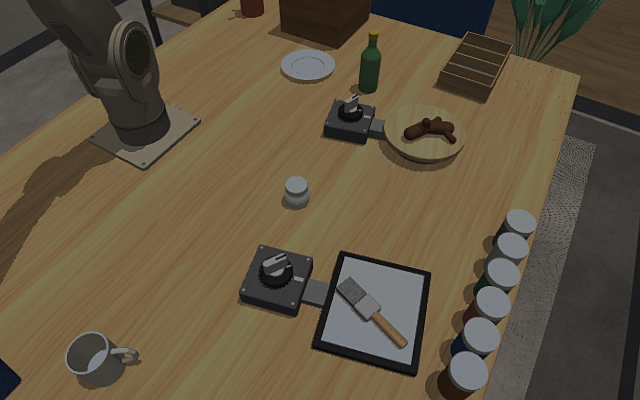

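View pics/top0.png

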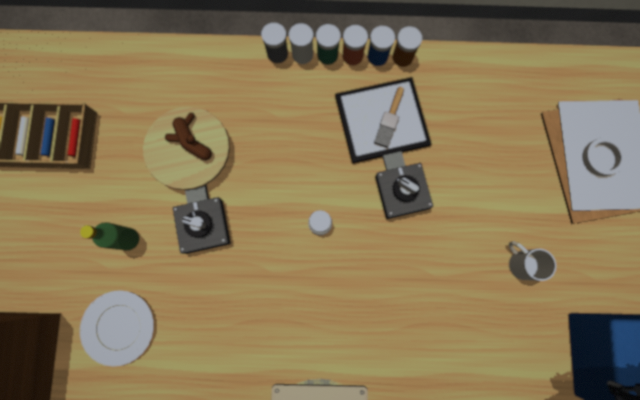

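The scene view shows the turntable pod at about (350,115), with the disc at (424,133). In the top view the pod is at (200,225) and the disc at (186,148). The light pad's pod is at (404,190) and the bottle at (115,236). I'll enlarge the pod.

```bash
cat > h.py <<'E'
import numpy as np,cv2
from workcell import *
from scipy.spatial.transform import Rotation as R
def ray(n,u,v):
    c=camera_info(n);K=c["camera_matrix"]
    p=cv2.undistortPoints(np.array([[[u,v]]],float),K,np.array([c["k1"],0,0,0,0]))[0,0]
    return c["eye"],R.from_quat(c["attitude"]).apply([p[0],-p[1],-1])
def atz(n,u,v,z):
    e,r=ray(n,u,v);return e+r*(z-e[2])/r[2]
def proj(n,P):
    c=camera_info(n);q=R.from_quat(c["attitude"]).inv().apply(np.atleast_2d(P)-c["eye"])
    q=q*[1,-1,-1]
    return cv2.projectPoints(q,np.zeros(3),np.zeros(3),c["camera_matrix"],np.array([c["k1"],0,0,0.,0]))[0][:,0]
def crop(n,img,u0,v0,w,h,s,f):
    cv2.imwrite(f,cv2.resize(img[v0:v0+h,u0:u0+w,::-1],None,fx=s,fy=s,interpolation=cv2.INTER_CUBIC))
E
python3 - <<'E'
from h import *
t=np.load("pics/top0rgb.npy");s=np.load("pics/scene0rgb.npy")
t=np.clip(t.astype(float)*1.5,0,255).astype(np.uint8);s=np.clip(s.astype(float)*1.5,0,255).astype(np.uint8)
crop("top",t,165,185,75,75,8,"pics/tc.png")
crop("scene",s,315,80,80,75,8,"pics/sc.png")
E
```

```text
(no output)
```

View pics/tc.png

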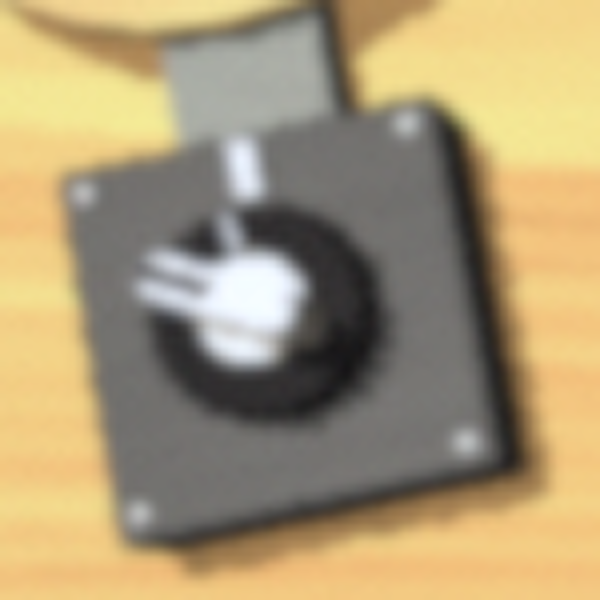

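View pics/sc.png

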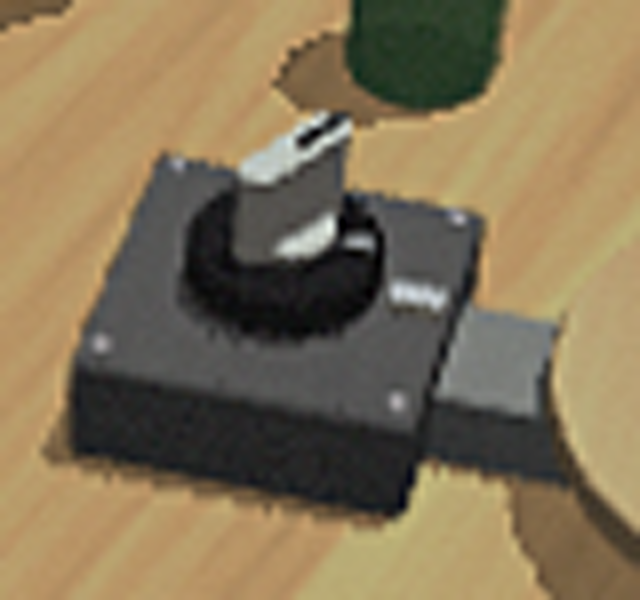

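Run:
```python
from h import *
T=lambda a,z:atz("top",165+(a[0]+.5)/8-.5,185+(a[1]+.5)/8-.5,z)
S=lambda a,z:atz("scene",315+(a[0]+.5)/8-.5,80+(a[1]+.5)/8-.5,z)
tc=[T(a,.046) for a in[(83,193),(406,123),(466,441),(139,514)]]
sc=[S(a,.046) for a in[(458,217),(397,402),(100,343),(178,163)]]
for n,c in(("top",tc),("scene",sc)):
    c=np.array(c);print(n,c.mean(0),np.linalg.norm(c-np.roll(c,1,0),axis=1))
    print(c.round(4))
ax=np.array(tc).mean(0)
r=(T((242,138),.047)+T((252,200),.047))/2; print("ridge top",r-ax, np.arctan2(*(r-ax)[1::-1]))
axs=np.array(sc).mean(0)
r=(S((395,290),.047)+S((443,297),.047))/2; print("ridge sc",r-axs,np.arctan2(*(r-axs)[1::-1]))
disc=atz("top",186,148,.03);print("disc",disc-ax,np.arctan2(*(disc-ax)[1::-1]))
n=T((145,270),.102);print("nose",n-ax,np.arctan2(*(n-ax)[1::-1]))
n=S((337,119),.102);t=S((253,173),.102);print("nose sc",n-axs,np.arctan2(*(n-axs)[1::-1]),"tail",t-axs,np.arctan2(*(n-t)[1::-1]))
a,b=S((243,180),.102),S((345,122),.102)
print(np.arctan2(*(b-a)[1::-1]))
print("dial mark",T((228,222),.065)-ax,S((360,242),.065)-axs)
o=get_obs();print(R.from_quat(o["ee_rot"]).as_matrix())
```

```text
top [0.49537487 0.30793185 0.046     ] [0.10234645 0.10199247 0.10214684 0.10172582]
[[0.5325 0.3701 0.046 ]
 [0.5573 0.2712 0.046 ]
 [0.4583 0.2459 0.046 ]
 [0.4334 0.3446 0.046 ]]
scene [0.49439265 0.30684563 0.046     ] [0.10210389 0.10101111 0.10270738 0.10177156]
[[0.5317 0.368  0.046 ]
 [0.5565 0.2701 0.046 ]
 [0.4569 0.2453 0.046 ]
 [0.4325 0.3441 0.046 ]]
ridge top [0.04589203 0.01144064 0.001     ] 0.24431481534989877
ridge sc [0.04429852 0.01574076 0.001     ] 0.3414185417912029
disc [ 0.19974903  0.05297946 -0.016     ] 0.2592607678024767
nose [0.00642198 0.0214741  0.056     ] 1.2802048664318955
nose sc [0.0056694  0.02052614 0.056     ] 1.3013114458679051 tail [-0.00491125 -0.01940148  0.056     ] 1.3117547567711814
1.2531734184545962
dial mark [0.02648618 0.01024526 0.019     ] [0.02325764 0.00935879 0.019     ]
[[-4.56237932e-04  9.48026716e-01  3.18190411e-01]
 [ 1.14548775e-03  3.18190731e-01 -9.48026026e-01]
 [-9.99999240e-01 -6.80422168e-05 -1.23112367e-03]]
```

{"api": "move_arm", "payload": {"motion": "0.04 0.03 0.03 0.1; 0.08 0.07 0.05 0.2; 0.12 0.11 0.05 0.3; 0.16 0.15 0.05 0.4; 0.2 0.19 0.05 0.5; 0.24 0.23 0.05 0.6; 0.26 0.285 0.05 0.7; 0.28 0.34 0.05 0.8; 0.29 0.395 0.05 0.9; 0.3 0.45 0.05 0.96", "grip": 0.6, "force": 25}}

```text
clock: 1.35
position: [0.4988, -0.1407, 0.251]
ee_rot: [0.1, 0.7, -0.1, 0.7]
ft_force: [1.1, 0.1, 1.1]
grip_width: 0.598
```

Run:
```python
from h import *
for p in[(133,240),(100,232),(320,222)]: print(atz("top",*p,0.0),atz("top",*p,0.06),np.load("pics/top0.npy")[p[1],p[0]])
d=np.load("pics/top0.npy"); 
print(proj("top",[0.495,0.3075,0.102]),atz("scene",369,88,0))
print(get_obs())
```

```text
[0.45519457 0.48783766 0.        ] [0.45104893 0.45994384 0.06      ] 1.0008221
[0.47366607 0.57488691 0.        ] [0.46846088 0.54199982 0.06      ] 0.88597053
[0.51396123 0.00779482 0.        ] [0.50644464 0.00743696 0.06      ] 0.99359256
[[191.80767659 221.42191955]] [0.46282511 0.50142053 0.        ]
{'clock': 1.35, 'joint_pos': array([ 0.68188307,  0.10849645, -0.53111786,  1.6387109 ,  0.0556082 ,
        1.40983755, -0.13999591]), 'joint_velocities': array([-0.44818408, -0.11826336, -0.38899963,  0.1358677 , -0.01938199,
       -0.01700428, -0.37322752]), 'tau': array([  4.02145475, -43.26294422,  -0.20392743, -39.43130493,
         0.04660249,   0.27849751,   1.14828441]), 'position': array([ 0.49882868, -0.14065685,  0.25095021]), 'ee_rot': array([ 0.10020525,  0.70009547, -0.10021357,  0.69984461]), 'ft_force': array([1.07528745, 0.14742723, 1.06724215]), 'torque': array([ 0.00295864, -0.0274033 ,  0.02574687]), 'grip_width': 0.5980645924702692}
```

{"api": "move_arm", "payload": {"motion": "0 0.055 0 0; 0 0.11 0 0; 0 0.165 0 0; 0 0.22 0 0; 0 0.275 0 0; -0.002 0.33 0 0; -0.004 0.385 0 0; -0.004 0.43 -0.03 0; -0.004 0.45 -0.07 0; -0.004 0.45 -0.11 0"}}

```text
clock: 2.6
position: [0.4937, 0.3096, 0.1397]
ee_rot: [0.1, 0.7, -0.1, 0.7]
ft_force: [0.5, -0.7, -0.3]
grip_width: 0.6
```

Run:
```python
from h import *
s,d=camera("scene");t,d=camera("top")
t=np.clip(t.astype(float)*1.5,0,255).astype(np.uint8);s=np.clip(s.astype(float)*1.5,0,255).astype(np.uint8)
crop("scene",s,285,30,130,110,6,"pics/s1.png")
o=get_obs();print(o["clock"],o["position"],o["joint_pos"])
```

```text
2.7 [0.49254804 0.30602557 0.13687191] [ 0.03389075  0.40224351 -0.83217221  1.62661903  0.30708359  1.25773042
 -1.14228958]
```

View pics/s1.png

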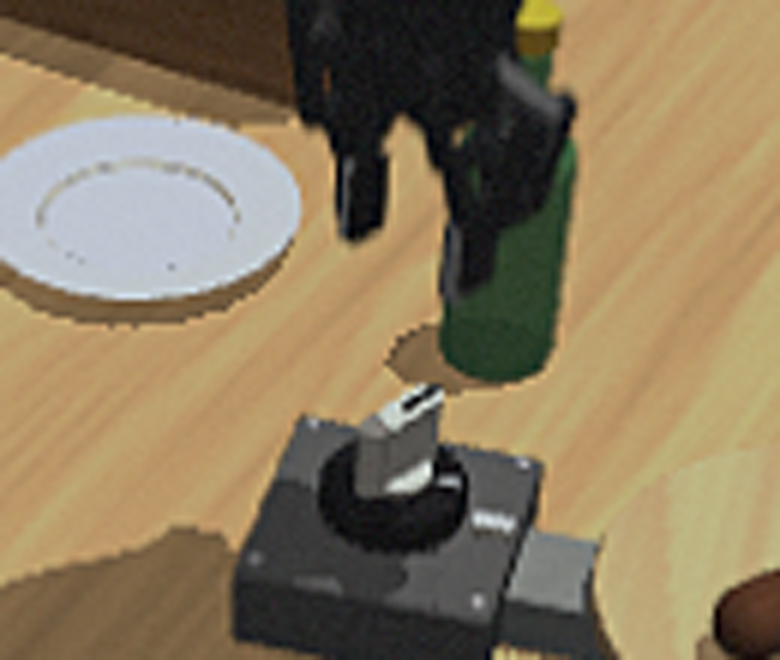

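{"api": "move_arm", "payload": {"motion": "0 0 -0.02 0; 0 0 -0.04 0; 0 0 -0.055 0; 0 0 -0.06 0; 0 0 -0.06 0"}}

```text
clock: 3.32
position: [0.4949, 0.3075, 0.0812]
ee_rot: [0.101, 0.7, -0.101, 0.7]
ft_force: [0.6, 0.1, 0.2]
grip_width: 0.601
```

Run:
```python
from h import *
s,d=camera("scene")
s=np.clip(s.astype(float)*1.7,0,255).astype(np.uint8)
crop("scene",s,300,50,110,95,7,"pics/s2.png")
o=get_obs();print(o["clock"],o["position"],o["joint_pos"],o["ft_force"])
z=R.from_quat(o["ee_rot"]).as_matrix();print(z[:,2],z[:,0],np.arctan2(z[1,2],z[0,2]))
```

```text
3.375 [0.49509737 0.30768659 0.08164441] [ 0.01287916  0.45771453 -0.80853891  1.68405065  0.35728005  1.15364777
 -1.17819779] [-0.06739005 -0.36486779 -0.53587229]
[ 9.59115084e-01 -2.83015999e-01  4.47748770e-04] [ 5.69492916e-04  3.47897564e-04 -9.99999777e-01] -0.2869372499101218
```

View pics/s2.png

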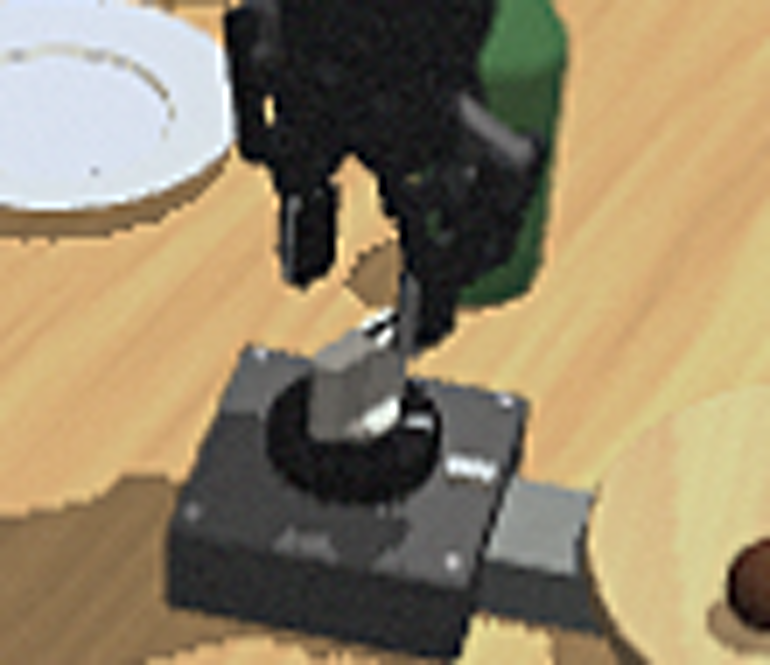

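Run:
```python
from h import *
u=np.array([.959,-.283,0]);b=np.array([.283,.959,0]);c=np.array([.495,.3075,0])
P=[c+[0,0,.102],c+[0,0,.086],c+b*.027+[0,0,.102],c-b*.023+[0,0,.102]]+[c+s*u*.033+q*b*.011+[0,0,.084] for s in(-1,1) for q in(-1,1)]
print(((proj("scene",P)+.5-[300,50])*7).round())
```

```text
[[365. 338.]
 [362. 372.]
 [413. 308.]
 [322. 364.]
 [281. 349.]
 [320. 325.]
 [404. 429.]
 [444. 404.]]
```

Run:
```python
from h import *
s,d=camera("scene"); np.save("pics/d3.npy",d)
def pt(n,d,u,v):
    e,r=ray(n,u,v);return e+r*d[int(round(v)),int(round(u))]
for cu,cv in[(300,200),(300,240),(305,265),(305,275),(310,285),(320,270),(430,310),(430,335),(425,345),(415,345),(408,300),(408,320),(350,350),(390,318),(325,355)]:
    u,v=300+(cu+.5)/7-.5,50+(cv+.5)/7-.5
    print((cu,cv),pt("scene",d,u,v).round(4))
t,dt=camera("top")
t=np.clip(t.astype(float)*1.7,0,255).astype(np.uint8)
crop("top",t,140,165,110,90,7,"pics/t3.png")
```

```text
(300, 200) [0.4635 0.3097 0.1509]
(300, 240) [0.4671 0.3045 0.1377]
(305, 265) [0.4694 0.3052 0.127 ]
(305, 275) [0.4683 0.3079 0.1203]
(310, 285) [0.4695 0.3104 0.1147]
(320, 270) [0.4713 0.3145 0.1196]
(430, 310) [0.5281 0.2906 0.1384]
(430, 335) [0.5308 0.2866 0.1309]
(425, 345) [0.5282 0.289  0.1238]
(415, 345) [0.5238 0.2901 0.1214]
(408, 300) [0.5205 0.2874 0.1419]
(408, 320) [0.5225 0.2845 0.1357]
(350, 350) [0.4932 0.2997 0.1006]
(390, 318) [0.4974 0.3246 0.1009]
(325, 355) [0.4866 0.292  0.1008]
```

View pics/t3.png

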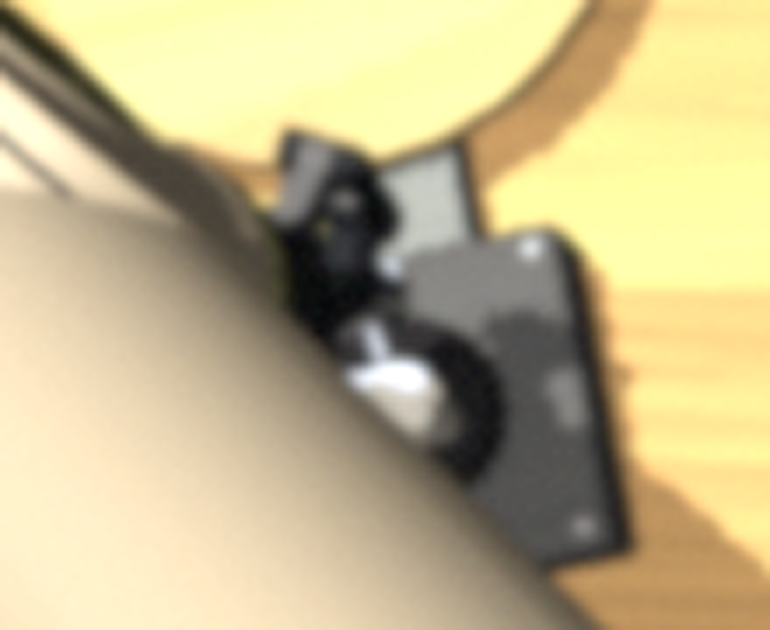

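{"api": "move_arm", "payload": {"motion": "0 0 0 0; 0 0 0 0", "grip": 0.35}}

```text
clock: 3.72
position: [0.495, 0.3075, 0.0815]
ee_rot: [0.101, 0.7, -0.101, 0.7]
ft_force: [0.1, 0.3, 0.1]
grip_width: 0.349
```

Run:
```python
from h import *
s,d=camera("scene"); np.save("pics/d4.npy",d)
s=np.clip(s.astype(float)*2,0,255).astype(np.uint8)
crop("scene",s,320,70,70,60,10,"pics/s4.png")
o=get_obs();print(o["clock"],o["position"],o["grip_width"],o["ft_force"])
# height map in tool region
c=[]
for v in range(75,112):
    row=[]
    for u in range(336,368):
        e,r=ray("scene",u,v);p=e+r*d[v,u];row.append("%3d"%(p[2]*1000))
    print(v,*row)
```

```text
3.775 [0.49498412 0.3074867  0.08142802] 0.35152087835452306 [-0.05507429  0.35620986  0.73818987]
75   0  -1 160 162 157 158 165 168 168 169 172 162 163 161 160 160 187 188 190 191 190 179 181 182 181 181 183 181 179 203 203 206
76   1   2   2   0   0 155 162 162 164 169 165 163 159 158 157   0 184 185 184 188 188 180 180 181 181 181 180 180 176 200 202 202
77   0   0   0   0   1  -2 160 161 162 165 166 160 157 157 154   0  -1 184 181 184 187 186 181 182 179 178 177 178 173  60 200 200
78  -1  -1  -1  -1  -1   0 158 160 159 160 158 156 155 153 151   1   0 181 182 183 183 181 181 181 175 175 172 174  53 194 195 199
79   0   0   0  -1  -1   0 155 156 158 157 156 154 151 148 149 147 780 176 178 181 181 178 177 176 166 168 170 170 189 191 195 195
80  -2   1  -2   1  -2  -3  -1 153 154 153 153 149 147 147 146   3   0  -2 173 177 179 177 176  36 164 165 168 166 188 187 189 192
81   1   1   0   0   1   0  -1 145 148 148 149 149 148 145 144  -1   0  -3 169 172 172 173 172  30 162 163 164 184 185 186 187 192
82   1  -4   1  -1   0   2  -2 144 147 146 148 145 144 143 140  -3   0  -3 167 169 1
[... 3157 characters left out ...]
  66  63  42  43  44  43  44  42  42  43
107  46  42  44  62  64  65  64  65  81  87  86  88  84  83  81  78  77  74  73  71  70  64  64  61  63  65  45  44  43  44  44  46
108  43  41  43  61  65  65  65  64  76  79  83  84  83  80  78  75  74  72  70  68  70  63  64  63  66  65  43  40  43  44  44  45
109  42  42  63  62  62  65  65  67  73  79  80  79  79  78  74  70  71  71  70  69  69  63  65  64  64  63  63  43  43  43  43  45
110  45  42  59  64  67  61  66  63  75  75  77  74  76  74  70  69  71  72  69  69  67  64  67  63  66  63  62  44  44  44  46  44
111  42  44  61  63  64  63  64  60  71  71  74  72  73  68  70  70  70  68  69  68  66  62  63  62  65  65  63  43  46  44  42  45
```

View pics/s4.png

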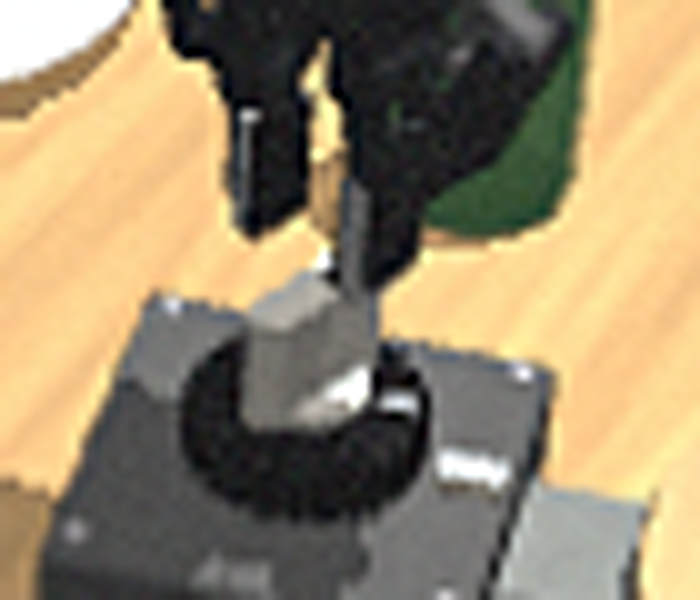

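{"api": "move_arm", "payload": {"motion": "0 0 0 0; 0 0 0 0; 0 0 0 0", "grip": 0.1, "force": 20}}

```text
clock: 4.15
position: [0.4949, 0.3074, 0.0812]
ee_rot: [0.101, 0.7, -0.101, 0.7]
ft_force: [-0.1, 0.1, 0.3]
grip_width: 0.103
```

Run:
```python
from h import *
s,d=camera("scene"); np.save("pics/d5.npy",d)
s=np.clip(s.astype(float)*2,0,255).astype(np.uint8)
crop("scene",s,320,70,70,60,10,"pics/s5.png")
o=get_obs();print(o["clock"],o["position"],o["grip_width"],o["ft_force"])
for v in range(90,104):
    row=[]
    for u in range(336,368):
        e,r=ray("scene",u,v);p=e+r*d[v,u];row.append("%3d"%(p[2]*1000))
    print(v,*row)
```

```text
4.2 [0.4949015  0.30744487 0.0812339 ] 0.10005594430267699 [-0.88783216  0.91168249 -0.88240009]
90  -2   4  -2   0   0   0  -1   2   0 122 126 130 128 127 126 137 139 135 139 139 139 134 134  -1   6   7  10   9  12  13  10  13
91   3   0   0  -2   2   0   0   2   0   0 124 126 127 122 123 133 135 134 135 138 136 130 132   1   0   1   8   7  10  10   9   8
92   0   0   0   2   0  -4  -1  -1  -1  -2 123 124 123 124 128 128 132 130 132 133 133 130 128   0   0  -2   0   3   7   3   5   8
93   1   0   0  -1  -2  -1   1   1   2   0 119 118 119 116 124 129 130 126 131 130 129 124 124   0  -1   0   0  -1   1  -1   1   4
94   0  -3  -1  -1   0  -3  -3   0  -1  -2 115 116 118 115 123 125 125 126 125 126 124 120 124   0   0  -1   0   0   0   1   1   0
95  -2   0   1   0   1  -2  -3  -4   0   0   1 113 780 110 119 120 122 122 124 125 123 118 101  -1   0   0   0  -2  -3   1   2   0
96   2   0  -1   1  -1  -3   0  -2  -2  -3   1   0  -2  -1 119 118 120 118 121 118 117 103 103  -1   3   0  -2  -1   0   0   0  -1
97  -1   0   0   0  -1  -2   1  -2  -2   1   2  -3   0   0 113 115 117 114 117 101 101 104  99  -1   0  -4  -2  -1   0  -3   0   0
98   0  -2  -2   0  -1   4   0  -2   0   2   0   1 102 101 102 100 111 110 101 102  99  94  95   0   0  -1   0   0   1   1  -1  -1
99   0  -3   2   0  -2   0   2   1   0  -1  -1 100 101 101 103 103 102 103  99  98  94  95   0  -1   0   3   2  -1   0   0   2   0
100  45  44  42  42  43   0  -2   0  -1 100 101 101 101 101 100  99 101  98  96  95  94  91   0   0   0  -1  -2   0  -1   0  -4   0
101  44  42  45  40  44  43  46  42  45 100  99 101 101 102 102 100  97  96  91  92  90  87   0  -1  -1   1   0  -2  -2   0  -3   0
102  44  44  44  46  42  44  47  44  46 101 102 101 102 101 100  98  96  94  89  89  85  81  -2  -1   1   0  -1  -1   0   2   0   0
103  44  44  44  43  44  45  42  42  46  97  99  99  96  96  96  95  90  88  85  85  83 780  -3   2   0   0   0   1   1  -1  -2  -2
```

View pics/s5.png

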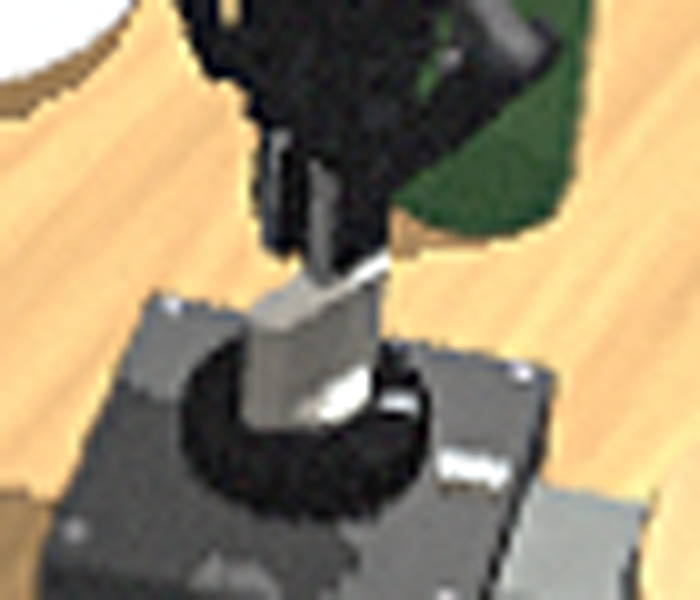

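Run:
```python
from h import *
o=get_obs();c=np.array([.495,.3075])
u=np.array([.959,-.283]);b=np.array([.283,.959])
for f,(v0,v1) in(("pics/d3.npy",(80,99)),("pics/d4.npy",(84,98)),("pics/d5.npy",(88,97))):
    d=np.load(f);P=[]
    for v in range(v0,v1):
        for x in range(336,366):
            e,r=ray("scene",x,v);p=e+r*d[v,x]
            if .113<p[2]<.135 and np.hypot(*(p[:2]-c))<.07:P.append(p)
    P=np.array(P);a=(P[:,:2]-c)@u;q=(P[:,:2]-c)@b
    print(f,len(P))
    h,e=np.histogram(a,np.arange(-.05,.051,.004));print((e[:-1]*1000).round(),h)
    for s in(a<0,a>0):print("along jaw",np.percentile(a[s],[3,50,97]).round(4),"b",np.percentile(q[s],[3,10,50,97]).round(4))
```

```text
pics/d3.npy 81
[-50. -46. -42. -38. -34. -30. -26. -22. -18. -14. -10.  -6.  -2.   2.
   6.  10.  14.  18.  22.  26.  30.  34.  38.  42.  46.] [ 0  0  0  4  6 21 20  0  0  0  0  0  0  0  0  0  0  0  0  7  5  9  9  0
  0]
along jaw [-0.0359 -0.0267 -0.0242] b [-0.0135 -0.0128 -0.0066  0.0074]
along jaw [0.0261 0.0353 0.0397] b [-0.0133 -0.013  -0.0084  0.0024]
pics/d4.npy 94
[-50. -46. -42. -38. -34. -30. -26. -22. -18. -14. -10.  -6.  -2.   2.
   6.  10.  14.  18.  22.  26.  30.  34.  38.  42.  46.] [ 0  0  0  0  0  2  2  6 36  8  0  0  0  0  0  0  6 10  9 15  0  0  0  0
  0]
along jaw [-0.0246 -0.0153 -0.0129] b [-0.0153 -0.0133 -0.0061  0.0079]
along jaw [0.0146 0.0245 0.029 ] b [-0.0134 -0.0124 -0.0082  0.0047]
pics/d5.npy 80
[-50. -46. -42. -38. -34. -30. -26. -22. -18. -14. -10.  -6.  -2.   2.
   6.  10.  14.  18.  22.  26.  30.  34.  38.  42.  46.] [ 0  0  0  0  0  0  0  1  2  2 13 14  0  5  6 12 22  3  0  0  0  0  0  0
  0]
along jaw [-0.0171 -0.0064 -0.0029] b [-0.0135 -0.013  -0.0106 -0.0031]
along jaw [0.0037 0.0142 0.0185] b [-0.0135 -0.0126 -0.0081  0.0037]
```

The reported TCP lies about 28 mm below the fingertips I can see (z 0.109 to 0.110). The fingers also closed past the bar's thickness at 0.1, so they are above the bar. Sideways they are centred to about 1 mm. I'll reopen, go 34 mm lower and close.

{"api": "move_arm", "payload": {"motion": "0 0 0 0; 0 0 0 0; 0 0 -0.01 0; 0 0 -0.02 0; 0 0 -0.03 0; 0 0 -0.034 0; 0 0 -0.034 0", "grip": 0.5}}

```text
clock: 5.08
position: [0.4947, 0.3074, 0.0469]
ee_rot: [0.101, 0.7, -0.101, 0.7]
ft_force: [-0.5, 0.4, -0.5]
grip_width: 0.5
```

```bash
cat > look.py <<'E'
import sys
from h import *
s,d=camera("scene"); np.save(f"pics/{sys.argv[1]}.npy",d)
s=np.clip(s.astype(float)*2,0,255).astype(np.uint8)
crop("scene",s,320,70,70,60,10,f"pics/{sys.argv[1]}.png")
o=get_obs();print(o["clock"],o["position"],o["grip_width"],o["ft_force"],o["joint_pos"])
E
python3 look.py s6
```

```text
5.125 [0.49487844 0.30755439 0.04725975] 0.5006134551445794 [ 0.54450944 -0.66126994  0.65198965] [-0.00352154  0.49710766 -0.78936146  1.71327179  0.39048116  1.09578182
 -1.20151553]
```

View pics/s6.png

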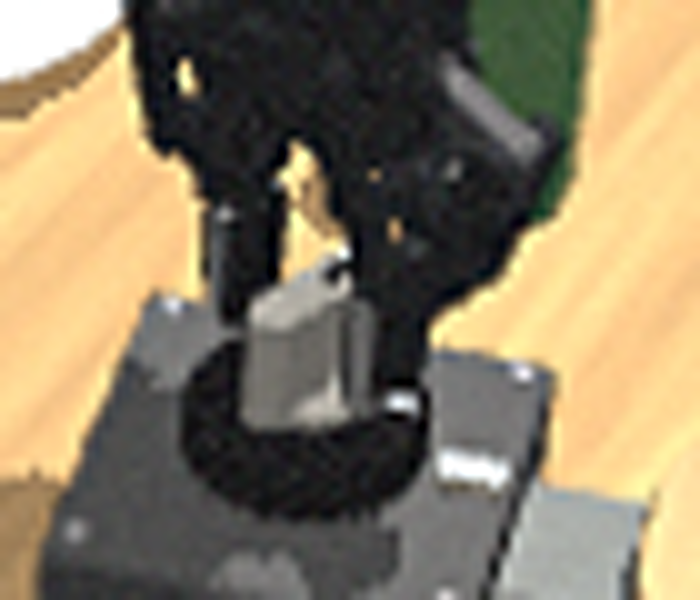

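The fingers now straddle the bar, with tips at about (230,320) and (400,385), just above the dial. I'll close the gripper.

{"api": "move_arm", "payload": {"motion": "0 0 0 0; 0 0 0 0; 0 0 0 0; 0 0 0 0", "grip": 0, "force": 20}}

```text
clock: 5.62
position: [0.4952, 0.3076, 0.0476]
ee_rot: [0.101, 0.7, -0.101, 0.7]
ft_force: [-0.4, -0.5, 4.9]
grip_width: 0.157
```

```bash
python3 look.py s7
```

```text
5.675 [0.49514175 0.30759167 0.04762053] 0.15816245547113783 [-1.29301112 -0.59705809  5.22587079] [-0.00341496  0.49665565 -0.78946665  1.712974    0.39058991  1.09588054
 -1.20154587]
```

View pics/s7.png

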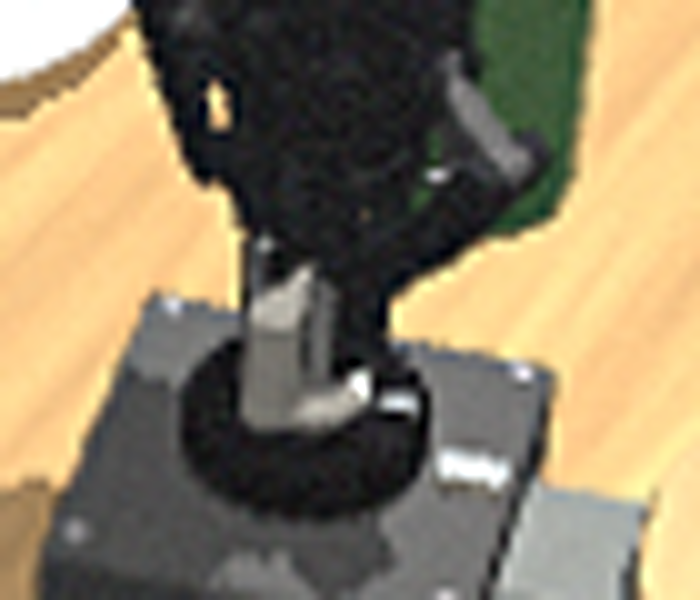

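{"api": "move_arm", "payload": {"motion": "0 0 0 0; 0 0 0.004 0; 0 0 0.004 0", "grip": 0.3}}

```text
clock: 6.05
position: [0.495, 0.3076, 0.0515]
ee_rot: [0.101, 0.7, -0.101, 0.7]
ft_force: [-0.2, -0.4, -0.6]
grip_width: 0.306
```

{"api": "move_arm", "payload": {"motion": "0 0 0 0; 0 0 0 0; 0 0 0 0; 0 0 0 -0.05; 0 0 0 -0.12; 0 0 0 -0.2; 0 0 0 -0.28; 0 0 0 -0.34; 0 0 0 -0.36; 0 0 0 -0.36", "grip": 0, "force": 20}}

```text
clock: 7.3
position: [0.4949, 0.3075, 0.0513]
ee_rot: [0.225, 0.67, -0.225, 0.671]
ft_force: [-0.3, -0.7, 3.1]
grip_width: 0.159
```

```bash
python3 look.py s8
```

```text
7.35 [0.49493459 0.30750033 0.0513376 ] 0.1580242241937571 [-0.03164989 -0.38589536  3.5266113 ] [-0.05097789  0.47055692 -0.72453661  1.71263097  0.34588054  1.09030928
 -1.52995277]
```

View pics/s8.png

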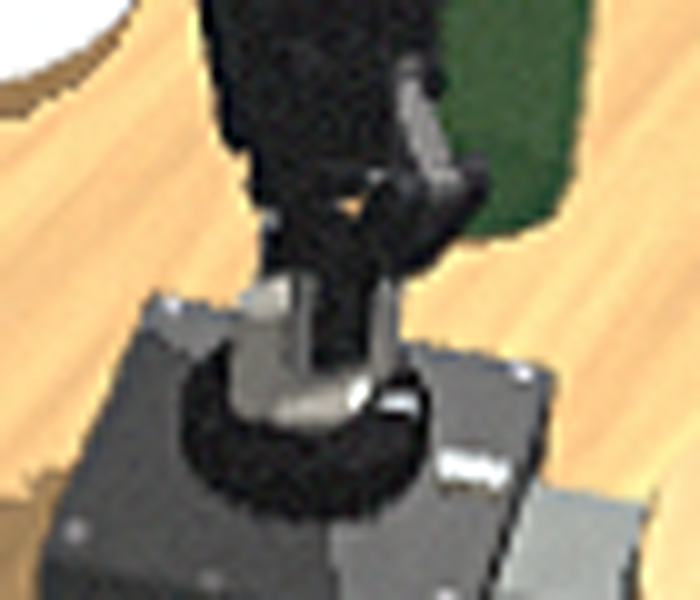

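The bar turned with the grip, and the dial's white line stayed at (398,400). I'll carry on.

{"api": "move_arm", "payload": {"motion": "0 0 0 -0.05; 0 0 0 -0.13; 0 0 0 -0.22; 0 0 0 -0.31; 0 0 0 -0.4; 0 0 0 -0.49; 0 0 0 -0.58; 0 0 0 -0.645; 0 0 0 -0.675; 0 0 0 -0.675"}}

```text
clock: 8.6
position: [0.4948, 0.3077, 0.0513]
ee_rot: [0.434, 0.558, -0.434, 0.558]
ft_force: [-0.6, 0.3, 3.6]
grip_width: 0.159
```

```bash
python3 look.py s9
python3 - <<'E'
from h import *
z=R.from_quat(get_obs()["ee_rot"]).as_matrix();print(np.arctan2(z[1,2],z[0,2])+np.pi/2)
E
```

```text
8.65 [0.49487239 0.3076554  0.0513219 ] 0.15769820002366958 [-0.59492086 -0.48422569  3.66247888] [-0.1448544   0.43787956 -0.60164883  1.71743523  0.27672127  1.07203478
 -2.1567328 ]
0.25017370643315084
```

View pics/s9.png

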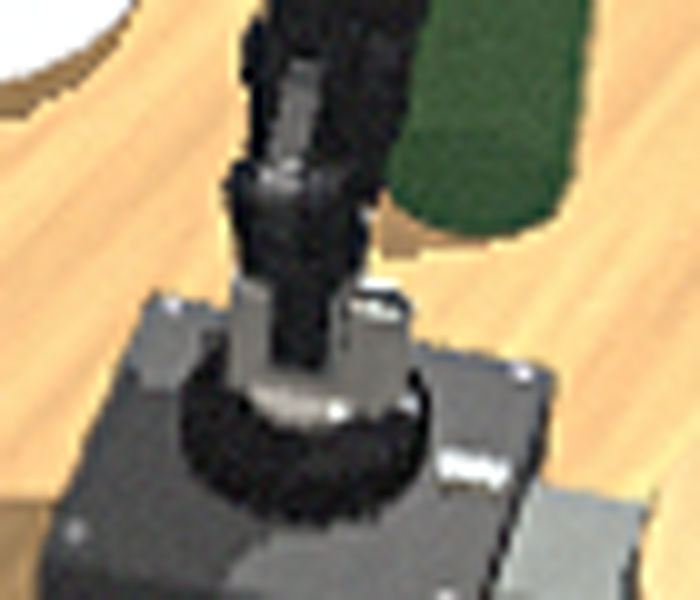

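{"api": "move_arm", "payload": {"motion": "0 0 0 0; 0 0 0 0; 0 0 0 0; 0 0 0.02 0; 0 0 0.06 0; 0 0 0.11 0; 0 0 0.16 0; 0 -0.04 0.19 0; 0 -0.09 0.2 0; 0 -0.14 0.2 0", "grip": 0.45}}

```text
clock: 9.9
position: [0.4951, 0.1666, 0.2539]
ee_rot: [0.435, 0.558, -0.433, 0.559]
ft_force: [0.0, -0.4, 0.0]
grip_width: 0.45
```

{"api": "move_arm", "payload": {"motion": "0 -0.05 0 0; 0 -0.1 0 0; 0 -0.12 0 0; 0 -0.12 0 0"}}

```text
clock: 10.4
position: [0.495, 0.0462, 0.2526]
ee_rot: [0.435, 0.557, -0.435, 0.558]
ft_force: [0.5, 0.3, 0.7]
grip_width: 0.453
```

```bash
python3 look.py s10
python3 - <<'E'
from h import *
t,dt=camera("top");t=np.clip(t.astype(float)*1.5,0,255).astype(np.uint8)
crop("top",t,165,185,75,75,8,"pics/t10.png")
print(get_obs()["joint_velocities"].round(3))
E
```

```text
10.45 [0.49493607 0.04784629 0.25236616] 0.44768733650657294 [-0.32161354  0.80095031  0.15691582] [ 0.27187034  0.05137567 -0.47335128  1.68925111  0.02383611  1.40526699
 -1.52723155]
[-0.012  0.009 -0.009  0.003  0.003 -0.002 -0.001]
```

View pics/s10.png

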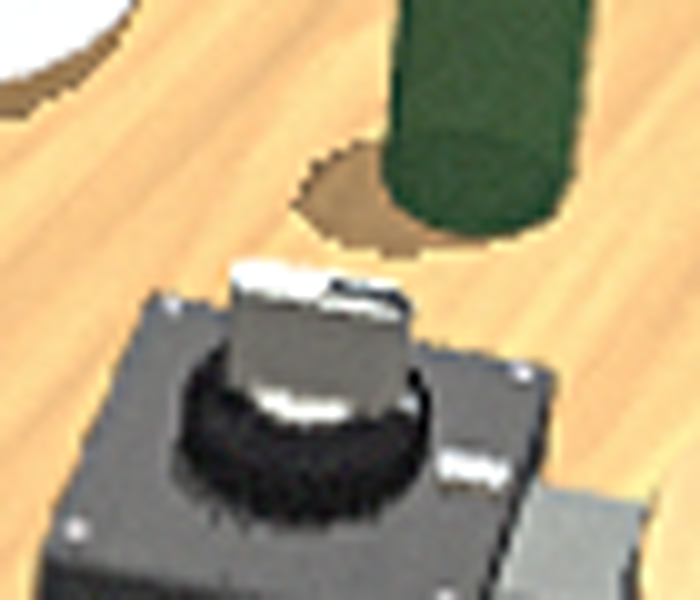

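View pics/t10.png

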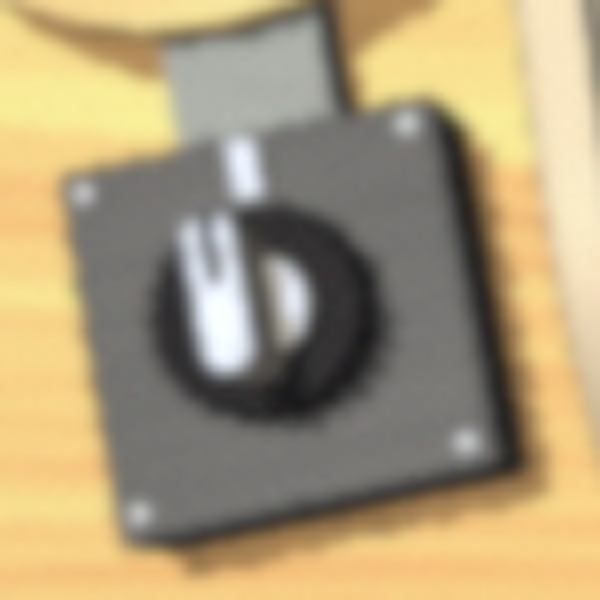

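Run:
```python
from h import *
a=np.load("pics/scene0rgb.npy").astype(int).sum(2)//3;s,_=camera("scene");b=s.astype(int).sum(2)//3
for v in range(106,114): print(v,a[v,354:366],b[v,354:366])
S=lambda u,v,z:atz("scene",320+(u+.5)/10-.5,70+(v+.5)/10-.5,z)
n=(S(410,300,.102)+S(400,318,.102))/2;t=(S(232,265,.102)+S(230,285,.102))/2
print(np.arctan2(*(n-t)[1::-1]))
```

```text
106 [49 66 75 42 13 15 35 58 61 57 57 56] [54 55 55 56 58 58 55 55 60 58 57 57]
107 [ 70 111 125  11  12  13  14  11  60  56  58  56] [54 54 55 54 56 57 47  8 60 59 59 60]
108 [120 138 144  12   7  15  15   6  42  62  58  59] [52 53 55 54 57 57 50  5 44 63 59 59]
109 [134 135 112  20  52  67  70  48   6  63  57  58] [57 56 53 57 59 59 69 48  6 64 61 60]
110 [127 117  53  31  82 107 108  82   6  61  59  56] [87 59 51 59 52 50 89 84  9 62 62 61]
111 [92 41 15 13 10 11 22 42  6 54 61 59] [96 42 36 50 31 16 22 44  9 56 64 60]
112 [19 10 13 17 21 15 16 15  2 64 59 59] [21 20 11 18 15 22 18 12  6 68 62 60]
113 [15 20 22 22 19 23 23 13  8 63 60 56] [13 23 21 22 21 23 22 13  6 68 60 57]
0.22929528095594578
```

```bash
python3 -c "
from workcell import *
print(hand_in())"
```

```text
the job is handed in; nothing more can be done
None
```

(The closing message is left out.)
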